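# Find the loose trough hatch and push it open

## Robot

A 6-joint arm with a two-finger parallel gripper is mounted at the origin on a cart in front of the work surface, level with it; the furniture and walls round the work are solid. World frame = base frame: x ahead of the robot, y to its left, z up, the work surface at z = 0. Lengths are in mm, angles in rad, forces in N, time in s.
With the tool pointing down it reaches from about 375 to 900 mm from the base axis. Payload 3.1 kg.
Tool frame: the origin (TCP) lies between the finger pads; the fingertips stand 11 mm ahead of it and the grasp point (between the pads) lies 8 mm behind it; y points along the fingers, x is the direction in which the jaws open and shut, and the axes are right-handed (so a half turn about y gives the same grasp; the last joint's range is limited). The gripper opens to 87 mm and grips with 3 to 60 N. Pads are 19 mm wide; open, the fingers measure 117 mm over their backs; the gripper's body (75 mm by 190 mm) begins 51 mm behind the grasp point.
Start: joints at [1.026, 0.527, 1.433, -0, 1.181, -0.178], TCP at [223.519, 583.64, 233.548] pointing down, gripper open.
Joint ranges: [-3.08, 3.08], [-0.75, 2.2], [0.22, 2.44], [-1.43, 4.57], [0, 2.65], [-2.85, 2.85]. Speed limits (rad/s): [2.79, 2.79, 3.14, 3.14, 3.14, 3.14].

## Interface

Orientations are given as a rotation vector (axis times angle).
In Python, from station import arm, planner, telemetry, eyes gives the robot as it stands. Calls block until the motion is done:
- arm.move_to(position, orientation): joint-space move of the TCP to a pose.
- arm.servo_line(position, orientation=None, feed=150, force_limit=None): straight line of the TCP; orientation=None keeps the orientation; feed is the mean speed in mm/s. With force_limit (N) it stops when the force on the tool has changed by that much, and returns True; else False.
- arm.move_j(angles): joint-space move.
- arm.set_gripper(opening, squeeze=None): finger opening in mm; squeeze is the grip in N (None keeps the last); returns when the fingers have stopped.
- arm.hold(seconds).
- planner.ik(position, orientation): joint angles nearest the present ones, or None.
- telemetry.read_state(): the state.
- eyes.capture(name): name is "scene" or "top" or "wrist"; returns (picture, depth): 480x640x3 uint8, red, green, blue; 480x640 float32, mm along the optical axis (not along the pixel's ray), 0 where there is no reading.
- eyes.camera_model(name): a dict with "fx", "fy", "cx", "cy" (pixels), "extrinsics" (4x4, takes a point from world to camera coordinates); the wrist camera has in their place "T_tool_cam" (4x4, takes a point from camera to tool coordinates, whose origin is the TCP and whose axes are the tool frame's). Camera axes: x right, y down, z forward; pixel columns grow to the right and rows downward; lengths in mm; the calibration is good to about 2 mm. A picture is of the moment at which its call begins: read the wrist's pose just before it. camera_model takes no time and is no camera call.
A pose or a line that the arm cannot do raises arm.MotionError and nothing moves.
- arm.job_done(): hands the job in, once; it reports no verdict.
The state is a dict: "time": time; "joints": joint angles; "joint_vel": joint speeds; "joint_efforts": joint torques, N m; "eef_pos": TCP position; "ee_rot": TCP orientation; "force": force on the tool from outside, world axes, zero at the start; "ft_torque": the same for the moment, N m; "finger_gap": finger opening in mm.
Only numpy, scipy, OpenCV 4.12 (cv2) and the standard library are available. Lean on these libraries where they do the work, as an engineer would, in place of code of your own. Each camera call takes 0.05 s, during which the arm holds its last target.

## Task

One of the three hatches in the trough deck has had its bolt taken out and rocks on its axle. Press gently with the fingertips on the plain back end of one hatch after another until you find the one that dips, then push the brass-marked front end of that hatch down until it stands wide open, and leave it open. Do not force the bolted hatches, and do not lift or shift the mould, cup, tin and wedge standing about.

Things in the scene. Friction and masses are not known exactly. Their poses are not given: they have to be found in the camera images.
- trough: Long grey slip-trough casing fixed on the bench, 184 mm deep (its x, away from the robot at yaw 0), 450 mm long (its y), 110 mm high, with a light wooden deck on top. Its origin is on the bench top, z up; the origin is right under the middle of the row of three hatches, and the plain deck end (y from 166 to 275 mm) is on its left. Place and yaw vary.
- hatch_a: One of three identical hatches side by side (110 mm pitch) in the trough deck; which place it has varies. Origin at bench level under the middle of its 136 x 86 mm opening; x to its back (away from robot at yaw 0), y left, deck top at z = 110 mm. Grey panel 130 x 84 x 10 mm, flush, on a level cross axle along y at x = +5 mm. One hatch is loose, nothing shows which; two are bolted.
- hatch_a_panel (a joint): Panel tilt, rad: 0 flush, negative = back end down, positive = front end down (open). Bolted on rubber: within +-0.03, an end gives about 1 mm at 10 N. Loose: -0.10 (back end 4 mm down) to 0.60, where a point 40 mm in front of the axle is 27 mm below the deck; even friction, 3 to 6 N to move, stays where left; the back end rises out of the deck as it opens.
- hatch_a_front (a point): Centre of the round brass mark (dark ring), 22 mm across, near the front end of that hatch (the end towards the robot), at deck height, 48 mm in front of the axle and 27 mm from the panel's front edge. Fixed to the frame: does not move with the panel.
- hatch_a_back (a point): Point at deck height on the plain back end of that hatch, 40 mm behind the axle, 20 mm from the panel's back edge. Fixed to the frame.
- hatch_b: One of three identical hatches side by side (110 mm pitch) in the trough deck; which place it has varies. Origin at bench level under the middle of its 136 x 86 mm opening; x to its back (away from robot at yaw 0), y left, deck top at z = 110 mm. Grey panel 130 x 84 x 10 mm, flush, on a level cross axle along y at x = +5 mm. One hatch is loose, nothing shows which; two are bolted.
- hatch_b_panel (a joint): Panel tilt, rad: 0 flush, negative = back end down, positive = front end down (open). Bolted on rubber: within +-0.03, an end gives about 1 mm at 10 N. Loose: -0.10 (back end 4 mm down) to 0.60, where a point 40 mm in front of the axle is 27 mm below the deck; even friction, 3 to 6 N to move, stays where left; the back end rises out of the deck as it opens.
- hatch_b_front (a point): Centre of the round brass mark (dark ring), 22 mm across, near the front end of that hatch (the end towards the robot), at deck height, 48 mm in front of the axle and 27 mm from the panel's front edge. Fixed to the frame: does not move with the panel.
- hatch_b_back (a point): Point at deck height on the plain back end of that hatch, 40 mm behind the axle, 20 mm from the panel's back edge. Fixed to the frame.
- hatch_c: One of three identical hatches side by side (110 mm pitch) in the trough deck; which place it has varies. Origin at bench level under the middle of its 136 x 86 mm opening; x to its back (away from robot at yaw 0), y left, deck top at z = 110 mm. Grey panel 130 x 84 x 10 mm, flush, on a level cross axle along y at x = +5 mm. One hatch is loose, nothing shows which; two are bolted.
- hatch_c_panel (a joint): Panel tilt, rad: 0 flush, negative = back end down, positive = front end down (open). Bolted on rubber: within +-0.03, an end gives about 1 mm at 10 N. Loose: -0.10 (back end 4 mm down) to 0.60, where a point 40 mm in front of the axle is 27 mm below the deck; even friction, 3 to 6 N to move, stays where left; the back end rises out of the deck as it opens.
- hatch_c_front (a point): Centre of the round brass mark (dark ring), 22 mm across, near the front end of that hatch (the end towards the robot), at deck height, 48 mm in front of the axle and 27 mm from the panel's front edge. Fixed to the frame: does not move with the panel.
- hatch_c_back (a point): Point at deck height on the plain back end of that hatch, 40 mm behind the axle, 20 mm from the panel's back edge. Fixed to the frame.
- sprig_mould: White plaster block with a flower, 40 x 50 x 26 mm, loose, standing on the plain deck at the left end of the trough; origin under its middle.
- cup: Small terracotta test cup, 62 mm across, 53 mm high, loose on the bench behind the trough; origin under its middle.
- can: Empty light grey ribbed tin, open at the top, 75 mm across, 97 mm high, loose on the bench behind the trough; origin under its middle.
- wedge: Wooden wedge 32 x 85 x 26 mm, loose on the bench in front of the trough; origin under its middle.

How it is judged (in metres and radians):
On the way, in this order (a step that is already met when the one before it is completed fails the run):
1. the loose hatch is found: its back end is pressed down so that it rocks (tilt below -0.05 rad) (value of joint any of hatch_a_panel, hatch_b_panel, hatch_c_panel below -0.05 rad), for 0.05 s.
2. the loose hatch is pushed open by its front end (tilt over 0.45 rad) (value of joint any of hatch_a_panel, hatch_b_panel, hatch_c_panel above 0.45 rad), for 0.1 s.
At the end, for the whole second after the job is handed in: The loose hatch stands open by more than 0.45 rad (26 degrees) and at rest; mould, cup, tin and wedge are within 20 mm of where they stood (value of joint any of hatch_a_panel, hatch_b_panel, hatch_c_panel above 0.45 rad and velocity of joint hatch_a_panel between -0.05 and 0.05 rad/s and velocity of joint hatch_b_panel between -0.05 and 0.05 rad/s and velocity of joint hatch_c_panel between -0.05 and 0.05 rad/s and not (distance of any of sprig_mould, cup, can, wedge from where it was at the start of the episode above 0.02 m)); the robot touches nothing.
It fails at once if the mould, cup, tin or wedge is lifted or shifted by more than 20 mm (distance of any of sprig_mould, cup, can, wedge from where it was at the start of the episode above 0.02 m).
It fails at once if a hatch is forced with more than 60 N (contact force between the arm and hatch_a above 60 N or contact force between the arm and hatch_b above 60 N or contact force between the arm and hatch_c above 60 N).
It also fails if it takes over 45 s, if anything falls off the work surface, if the arm or the gripper's body presses on something with over 40 N, if the wrist force passes 120 N, or if a joint passes its speed limit or range.

## Working session

There is one attempt and no reset: what is moved stays moved. The work goes in short steps, each a Python script; the robot and the scene stay as the last script left them, time stands still between calls to the robot, and variables do not carry over. Pictures are saved under pics/ and viewed, and the job is handed in when it is done.

```bash
mkdir -p pics; python3 - <<'E'
from station import arm, planner, telemetry, eyes
import cv2,numpy as np
s=telemetry.read_state(); print(s)
for n in ("scene","top"):
    p,d=eyes.capture(n); cv2.imwrite(f"pics/{n}0.png",p[:,:,::-1]); np.save(f"pics/{n}0.npy",d)
    m=eyes.camera_model(n); print(n,m)
print(eyes.camera_model("wrist"))
E
```

```text
{'time': 0.0, 'joints': array([ 1.02650332e+00,  5.28410540e-01,  1.43392145e+00,  4.89198149e-05,
        1.18136610e+00, -1.78536496e-01]), 'joint_vel': array([-0.00153539,  0.00061737, -0.00026778,  0.00065939, -0.0005464 ,
       -0.00155846]), 'joint_efforts': array([ 6.49678805e-04, -4.40032268e+01, -1.76594335e+01,  6.33468828e-02,
        5.81604894e-02, -1.61035432e-04]), 'eef_pos': array([223.14391076, 583.05080284, 232.59968332]), 'ee_rot': array([-1.36117512, -0.93418726,  0.93738676]), 'force': array([-0.68821182, -0.33126261, -0.04649043]), 'ft_torque': array([-0.01976171,  0.03738206,  0.01669999]), 'finger_gap': 87.14047295309848}
scene {'fx': 575.2953954245016, 'fy': 575.2953954245016, 'cx': 312.853158663067, 'cy': 240.40544604327985, 'extrinsics': array([[ 6.37004645e-01, -7.70566601e-01,  2.12648833e-02,
        -1.80278420e+02],
       [-5.11709250e-01, -4.43324410e-01, -7.35946405e-01,
         4.66731007e+02],
       [ 5.76522962e-01,  4.57919841e-01, -6.76705766e-01,
         5.67729578e+02],
       [ 0.00000000e+00,  0.00000000e+00,  0.00000000e+00,
         1
[... 236 characters left out ...]
931136e-01,  7.31733565e-03, -1.48194685e-01,
         5.81552779e+02],
       [ 1.48130415e-01, -8.66112902e-03, -9.88929909e-01,
         8.46287994e+02],
       [ 0.00000000e+00,  0.00000000e+00,  0.00000000e+00,
         1.00000000e+00]])}
{'fx': 431.0644683885885, 'fy': 431.0644683885885, 'cx': 314.5977103591865, 'cy': 245.7405396661115, 'T_tool_cam': array([[ 9.99999963e-01,  2.09025164e-04,  1.75586248e-04,
         1.10356884e+00],
       [-1.16001551e-04, -2.56873048e-01,  9.66445148e-01,
        -1.52354634e+02],
       [ 2.47114730e-04, -9.66445132e-01, -2.56873014e-01,
         6.98039695e+01],
       [ 0.00000000e+00,  0.00000000e+00,  0.00000000e+00,
         1.00000000e+00]])}
```

View pics/scene0.png

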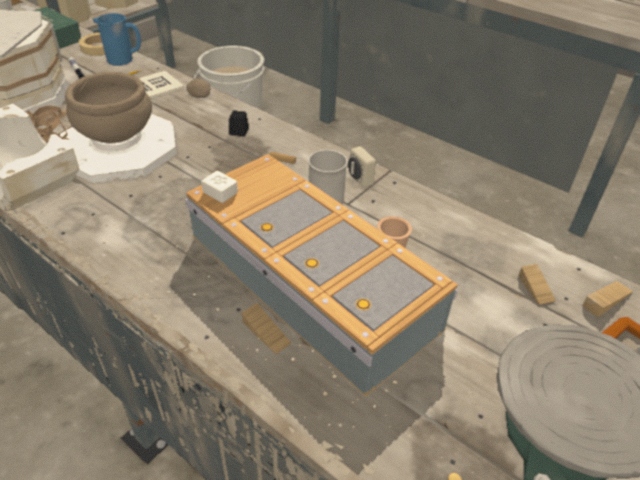

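View pics/top0.png

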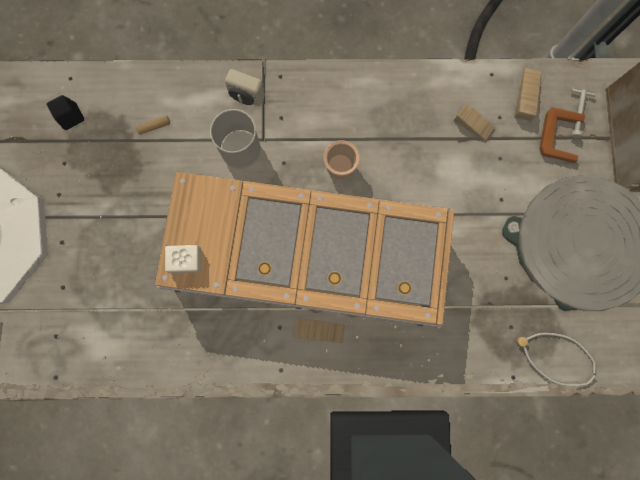

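The top view shows brass marks at about (265,269), (335,279) and (404,288). The mould is at the deck's left end, the tin and cup behind, and the wedge in front. Next I measure them.

```bash
cat > h.py <<'E'
import cv2,numpy as np
from station import arm, planner, telemetry, eyes
def rays(n,uv,z):
    m=eyes.camera_model(n);E=m["extrinsics"];R=E[:3,:3];t=E[:3,3];c=-R.T@t
    out=[]
    for u,v in uv:
        r=R.T@np.array([(u-m["cx"])/m["fx"],(v-m["cy"])/m["fy"],1]); out.append(c+r*(z-c[2])/r[2])
    return np.array(out)
def dep(n,uv,d):
    m=eyes.camera_model(n);E=m["extrinsics"];R=E[:3,:3];t=E[:3,3]
    out=[]
    for u,v in uv:
        z=np.median(d[int(v)-2:int(v)+3,int(u)-2:int(u)+3]); out.append(R.T@(np.array([(u-m["cx"])/m["fx"]*z,(v-m["cy"])/m["fy"]*z,z])-t))
    return np.array(out)
def marks(n):
    p=cv2.imread(f"pics/{n}0.png"); h=cv2.cvtColor(p,cv2.COLOR_BGR2HSV)
    k=cv2.inRange(h,(18,170,120),(32,255,255)); 
    N,l,s,c=cv2.connectedComponentsWithStats(k)
    return [(tuple(c[i]),s[i,4]) for i in range(1,N) if s[i,4]>25]
E
python3 - <<'E'
from h import *
np.set_printoptions(precision=1,suppress=True)
for n in("top","scene"):
    d=np.load(f"pics/{n}0.npy"); k=marks(n); uv=[a for a,b in k]
    for (a,b),r,q in zip(k,rays(n,uv,110),dep(n,uv,d)): print(n,np.array(a),b,r,q)
d=np.load("pics/top0.npy")
print("deck corners",rays("top",[(179,173),(453,209),(442,324),(157,287)],110))
print("mould,tin rim,cup rim, wedge",dep("top",[(182,258),(258,118),(358,160),(319,330)],d))
E
```

```text
scene [266.4 226.4] 33 [532.1 307.7 110. ] [532.  307.5 110.2]
scene [311.4 262.3] 39 [516.1 198.6 110. ] [515.9 198.4 110.3]
scene [362.9 303.5] 49 [500.   89.5 110. ] [499.4  89.1 110.8]
deck corners [[686.4 446.  110. ]
 [624.4   8.5 110. ]
 [443.6  34.1 110. ]
 [504.1 474.5 110. ]]
mould,tin rim,cup rim, wedge [[546.  430.6 136.1]
 [822.4 331.7  -0. ]
 [724.7 152.7  50.8]
 [434.4 222.6  16.3]]
```

```bash
cat >> h.py <<'E'
from scipy.spatial.transform import Rotation as Ro
M=np.array([[532.1,307.7,110],[516.1,198.6,110],[500,89.5,110]])
ey=M[0]-M[2]; ey/=np.linalg.norm(ey); ex=np.array([ey[1],-ey[0],0])
def ori(s):
    x=s*ey; y=np.array([0,0,-1.]); return Ro.from_matrix(np.column_stack([x,y,np.cross(x,y)])).as_rotvec()
E
python3 - <<'E'
from h import *
np.set_printoptions(precision=3,suppress=True)
print("ex",ex,"yaw",np.arctan2(ex[1],ex[0]))
print(Ro.from_rotvec(telemetry.read_state()["ee_rot"]).as_matrix())
print("top mid",rays("top",[(265,269),(335,279),(404,288)],110))
for s in(1,-1):
  for m in M: print(s,planner.ik(m+88*ex+[0,0,61],ori(s)),planner.ik(m+[0,0,-20],ori(s)))
E
```

```text
ex [ 0.989 -0.146  0.   ] yaw -0.1460650330334858
[[ 0.358 -0.001 -0.934]
 [ 0.934 -0.002  0.358]
 [-0.002 -1.     0.   ]]
top mid [[530.827 307.253 110.   ]
 [514.336 198.128 110.   ]
 [499.472  90.91  110.   ]]
1 [ 0.282  0.677  1.324 -0.     1.141 -1.143] [ 0.343  0.699  1.572 -0.     0.871 -1.082]
1 [ 0.122  0.608  1.475 -0.     1.059 -1.303] [ 0.165  0.641  1.732 -0.     0.768 -1.259]
1 [-0.059  0.561  1.578 -0.     1.003 -1.483] [-0.043  0.602  1.846 -0.     0.693 -1.468]
-1 [ 0.282  0.677  1.324 -0.     1.141  1.999] [ 0.343  0.699  1.572 -0.     0.871  2.06 ]
-1 [ 0.122  0.608  1.475 -0.     1.059  1.839] [ 0.165  0.641  1.732 -0.     0.768  1.882]
-1 [-0.059  0.561  1.578 -0.     1.003  1.658] [-0.043  0.602  1.846 -0.     0.693  1.674]
```

The two cameras agree to 2 mm and the pitch comes out at 110 mm. Now I probe the left hatch's back point.

```bash
cat >> h.py <<'E'
def probe(i,lim=9,depth=7):
    b=M[i]+88*ex; o=ori(1)
    arm.move_to(b+[0,0,45],o)
    arm.servo_line(b+[0,0,17],feed=60); arm.hold(0.15)
    f0=telemetry.read_state()["force"]
    r=arm.servo_line(b+[0,0,11-depth],feed=12,force_limit=lim)
    s=telemetry.read_state()
    print(i,r,"tip",s["eef_pos"]-[0,0,11],"df",s["force"]-f0,"t",s["time"])
    return r,s["eef_pos"][2]-11
E
python3 - <<'E'
from h import *
np.set_printoptions(precision=2,suppress=True)
arm.set_gripper(0); print(telemetry.read_state()["finger_gap"])
probe(0)
E
```

```text
0.41344486288868415
0 True tip [619.29 294.92 109.95] df [-2.26 -0.33  5.23] t 4.875
```

```bash
python3 - <<'E'
from h import *
np.set_printoptions(precision=2,suppress=True)
s=telemetry.read_state(); print(s["eef_pos"]-[0,0,11],s["force"])
b=M[0]+88*ex
r=arm.servo_line(b+[0,0,11-6],feed=10,force_limit=9)
s=telemetry.read_state(); print(r,s["eef_pos"]-[0,0,11],s["force"],s["time"])
arm.hold(.2);s=telemetry.read_state(); print(r,s["eef_pos"]-[0,0,11],s["force"],s["time"])
E
```

```text
[619.29 294.92 109.95] [-1.7  -0.74  5.41]
True [619.3  294.88 109.86] [-0.63 -1.18  6.16] 5.1833
True [619.28 294.9  109.87] [-1.06  0.07  6.55] 5.3833
```

```bash
python3 - <<'E'
from h import *
np.set_printoptions(precision=2,suppress=True)
b=M[0]+88*ex
r=arm.servo_line(b+[0,0,11-6],feed=8,force_limit=14)
s=telemetry.read_state(); print(r,s["eef_pos"]-[0,0,11],s["force"],s["time"])
arm.hold(.15);s=telemetry.read_state(); print(r,s["eef_pos"]-[0,0,11],s["force"],s["time"])
E
```

```text
True [619.32 294.91 109.85] [-2.11 -0.41  6.66] 5.8
True [619.3  294.91 109.84] [-1.46  0.09  6.46] 5.95
```

Position did not budge under 14 N, so the left hatch is bolted. Next is the middle one.

```bash
python3 - <<'E'
from h import *
np.set_printoptions(precision=2,suppress=True)
arm.servo_line(M[0]+88*ex+[0,0,45],feed=100)
probe(1,lim=13)
arm.hold(.15);s=telemetry.read_state(); print(s["eef_pos"]-[0,0,11],s["force"],s["time"])
E
```

```text
1 True tip [603.57 185.73 106.95] df [-0.36  0.32  4.82] t 8.5667
[603.53 185.74 106.93] [-1.2  -0.03  4.92] 8.7167
```

The middle hatch dipped about 3 mm at the tips and then met its stop. With contact at the pad's axle-side edge, 30.5 mm from the axle, that is about -0.10 rad. I lift off, check with depth, and then push the front.

```bash
cat >> h.py <<'E'
def tilt(tag):
    p,d=eyes.capture("scene"); cv2.imwrite(f"pics/{tag}.png",p[:,:,::-1])
    E=eyes.camera_model("scene");m=E;T=E["extrinsics"];v,u=np.mgrid[0:480,0:640]
    P=np.stack([(u-m["cx"])/m["fx"]*d,(v-m["cy"])/m["fy"]*d,d],-1).reshape(-1,3)
    P=(P-T[:3,3])@T[:3,:3]; P=P[d.ravel()>0]
    for i in range(3):
        q=P-(M[i]+48*ex); x=q@ex; y=q@ey
        k=(abs(y)<36)&(x>-66)&(x<56)&(abs(q[:,2])<45)
        if k.sum()>50:
            z=q[k,2]; a=np.polyfit(x[k],z,1); g=abs(z-np.polyval(a,x[k]))<4; a=np.polyfit(x[k][g],z[g],1)
            print(tag,"hatch",i,"n",k.sum(),"tilt",np.arctan(a[0]),"z0",a[1])
E
python3 - <<'E'
from h import *
np.set_printoptions(precision=2,suppress=True)
o=ori(1)
arm.servo_line(M[1]+88*ex+[0,0,60],feed=120)
arm.servo_line(M[1]+[0,0,60],feed=150)
tilt("rock")
arm.servo_line(M[1]+[0,0,17],feed=80); arm.hold(.15)
r=arm.servo_line(M[1]+[0,0,11-18],feed=25,force_limit=18)
s=telemetry.read_state(); print(r,s["eef_pos"]-[0,0,11],s["force"],s["time"])
E
```

```text
rock hatch 0 n 1336 tilt -0.0011257707986061718 z0 -0.2268824822581339
rock hatch 1 n 1962 tilt -0.10041603922404642 z0 -0.22807188204087178
rock hatch 2 n 2991 tilt 0.00012412285045939882 z0 -0.04629744877047823
False [515.74 198.53  91.69] [-0.17  0.13  1.25] 12.0417
```

View pics/rock.png

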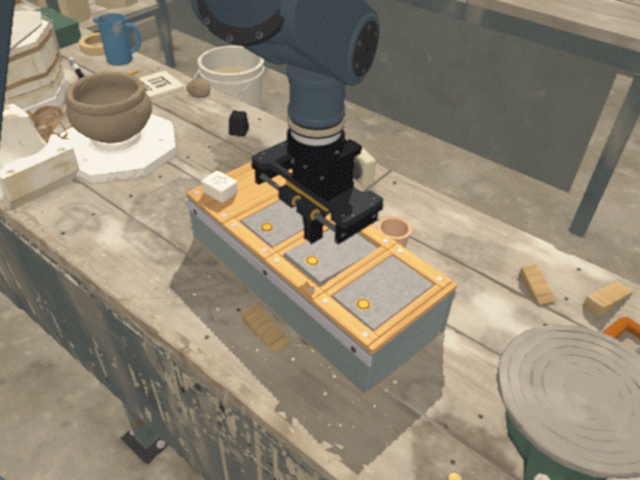

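Depth confirms the middle hatch at -0.100 rad and the others flush. The picture shows the gripper over the middle hatch, around (315,230). I continue the push.

```bash
python3 - <<'E'
from h import *
np.set_printoptions(precision=2,suppress=True)
r=arm.servo_line(M[1]+[0,0,11-25.5],feed=20,force_limit=18)
s=telemetry.read_state(); print(r,s["eef_pos"]-[0,0,11],s["force"],s["time"])
arm.hold(.3)
s=telemetry.read_state(); print(r,s["eef_pos"]-[0,0,11],s["force"],s["time"])
tilt("pushed")
E
```

```text
True [516.69 198.63  86.2 ] [-2.06 -0.63  7.29] 12.45
True [516.65 198.65  86.2 ] [-1.8   0.48  7.66] 12.75
pushed hatch 0 n 507 tilt -0.0018023787088143586 z0 -0.22728492071317719
pushed hatch 1 n 849 tilt 0.4490781561219574 z0 8.480542482246975
pushed hatch 2 n 3003 tilt -5.287439331237138e-05 z0 -0.057896098485629544
```

```bash
python3 - <<'E'
from h import *
np.set_printoptions(precision=2,suppress=True)
arm.servo_line(M[1]+[0,0,90],feed=100)
arm.move_to(M[1]-150*ex+[0,0,150],ori(1))
arm.hold(.3)
tilt("open"); p,d=eyes.capture("top"); cv2.imwrite("pics/opentop.png",p[:,:,::-1])
s=telemetry.read_state(); print(s["eef_pos"],s["force"],s["time"])
E
```

```text
open hatch 0 n 1124 tilt 0.002302600715498369 z0 -0.18898608103514944
open hatch 1 n 2859 tilt 0.5996361527275706 z0 1.7457351008792361
open hatch 2 n 3013 tilt 0.0004664688490866723 z0 -0.0662808056964006
[368.25 220.29 259.57] [ 0.29  0.02 -0.96] 15.075
```

View pics/open.png

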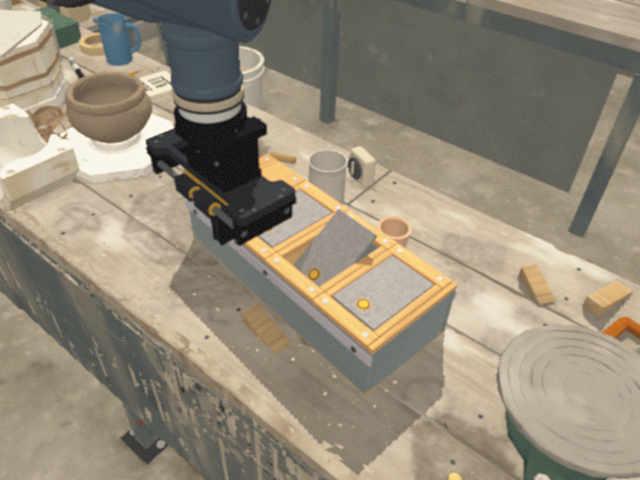

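View pics/opentop.png

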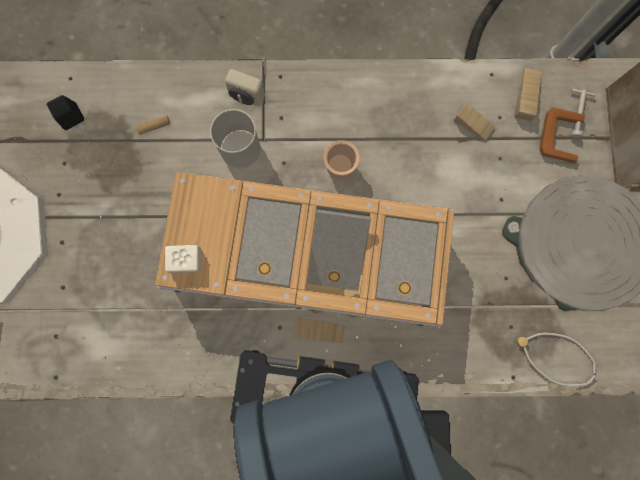

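The middle hatch stands open at 0.60 rad, around (338,245) in both views. The mould (182,258), tin (234,131), cup (341,157) and wedge (319,330) sit at the same pixels as at the start, and the arm is clear.

```bash
python3 - <<'E'
from h import *
arm.job_done(); print(telemetry.read_state()["time"])
E
```

```text
the job is handed in; nothing more can be done
the job is handed in; nothing more can be done
```

The middle hatch was the loose one. I pushed its front end down to about 0.60 rad, its stop, left it open and handed the job in at about 15 s on the robot's clock.

- **Finding it:** The left hatch's back end did not give under presses with stop limits of up to 14 N. The middle one dipped about 3 mm at the fingertips, and depth data gave -0.100 rad. I did not probe the right hatch.
- **Last checks:** After I lifted off, depth data showed the middle hatch at 0.600 rad and the other two flush. The mould, cup, tin and wedge appeared at the same place in the top image as at the start. The arm was clear of everything, with about 1 N on the tool.
- **One reading that disagreed:** While the fingers were still in the hatch, the depth fit gave 0.449 rad. I put that down to the fingers being in view, since the clear view afterwards gave 0.600.

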